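# Unbolt the blade chest

## Task

Unbolt the lid of the dark grey blade chest: with one fingertip press the long sprung catch plate down and keep it down while the other finger pushes the bolt's upright thumb plate along until the bolt is fully drawn back out of its keeper. Then take the hand away, so that the catch springs up again and locks the bolt in the drawn position. Push only, grasp nothing, and leave the things standing on and around the chest where they are.

Things in the scene. Friction and masses are not known exactly. Their poses are not given: they have to be found in the camera images.
- chest: low dark grey steel chest, 260 mm along its x, 300 mm along its y, lid top 80 mm above the table; fixed and level, turned only about the vertical. Origin: centre of its underside, on the table; z up. Directions named here are the chest's own axes. The bolt bar lies on the lid along y at x = 0, the catch beside it at x = -60 mm, on the robot's side
- bolt (a joint): how far the bolt is drawn along the chest's +y, m: 0 fully shot into the keeper, 0.040 fully drawn (end stop). About 2 N of friction; it stays where left. The catch's teeth stop its lug after at most 4 mm of play unless the catch is down; the catch can rise again with the bolt below 0.004, between 0.016 and 0.024, or above 0.036
- thumb_plate (a point): middle of the top edge of the -y face of the bolt's upright steel thumb plate, the face to push towards +y; moves with the bolt. The plate is 30 mm wide along x, 14 mm thick along y, top 126 mm above the table. The bar under it is 14 mm wide, top 94 mm above the table. Behind this face 42 mm of bar lie free (bolt shot), up to the guide strap
- guide (a point): middle of the top of the fixed guide strap that crosses the bar on the -y side of the thumb plate: 26 mm along x, 12 mm along y, top 100 mm above the table. A like strap lies 124 mm farther along +y, and the keeper, of the same size, 50 mm along -y, past the lid's seam
- lug (a point): middle of the free end of the bolt's lug, a 6 mm thick steel finger that sticks out 20 mm from the thumb plate towards the catch (-x), 105 to 116 mm above the table; moves with the bolt
- catch (a joint): how far the catch is pressed straight down, m: 0 up, 0.008 fully down (stop). The spring takes about 3 N to start and 7 N fully down; the bolt is free from about 0.006 on, and the catch springs back up when let go
- press_plate (a point): centre of the top of the catch's flat steel press plate, moving with it: 30 mm along x, 104 mm along y, so a fingertip can slide along it as the other pushes the bolt; top 114 mm above the table when up, 106 mm fully down. Its centre line is 60 mm from that of the bolt. Two teeth stick out 17 mm from its edge towards the bolt, their tops 4 mm below its top
- tape: bystander, loose, not to be moved: small clear tape reel lying on the lid, 44 mm across, 19 mm high. Origin: under its middle, at its foot
- pinjar: bystander, loose, not to be moved: small glass pin jar standing on the lid, 36 mm across, 42 mm high. Origin: under its middle, at its foot
- scissors: bystander, loose, not to be moved: scissors with red handles lying on the table, about 160 by 75 mm, 10 mm high. Origin: under its middle, at its foot
- stapler: bystander, loose, not to be moved: blue stapler on the table, 135 by 36 mm, 55 mm high. Origin: under its middle, at its foot
- leafpot: bystander, loose, not to be moved: round green leaf-covered pot, 104 mm across, 56 mm high. Origin: under its middle, at its foot
- glue: bystander, loose, not to be moved: white glue bottle, 48 mm across, 100 mm high. Origin: under its middle, at its foot
- mug: bystander, loose, not to be moved: white mug, 76 mm across, 85 mm high. Origin: under its middle, at its foot
- phone: bystander, loose, not to be moved: black phone lying flat, 150 by 72 mm, 9 mm high. Origin: under its middle, at its foot

How it is judged:
By the outcome, as a careful person would: the job done as asked, in the order asked, and still so for the second after the job is handed in, with the robot touching nothing.
It also fails if it takes over 32 s, if anything falls off the work surface, if the arm or the gripper's body presses on something with over 40 N, if the wrist force passes 120 N, or if a joint passes its speed limit or range.

## Robot

A 6-joint arm with a two-finger parallel gripper is mounted at the origin on the work surface. World frame = base frame: x ahead of the robot, y to its left, z up, the work surface at z = 0. Lengths are in m, angles in rad, forces in N, time in s.
With the tool pointing down it reaches from about 0.275 to 0.75 m from the base axis. Payload 10.2 kg.
Tool frame: the origin (TCP) lies midway between the tips of the shut fingers; the grasp point (between the pads) lies 19 mm behind it; z points along the fingers, y is the direction in which the jaws open and shut (so a half turn about z gives the same grasp; the last joint's range is limited). The gripper opens to 85 mm and grips with 20 to 120 N. Pads are 22 mm wide; open, the fingers measure 114 mm over their backs; the gripper's body (76 mm by 85 mm) begins 54 mm behind the grasp point. The pads swing forward as they close: fully open they stand 13 mm farther back than shut.
Start: joints at [-1.471, 0.313, 1.498, -0, 1.331, -0.223], TCP at [0.167, -0.498, 0.231] pointing down, gripper open.
Joint ranges: [-2.94, 2.94], [-0.97, 2.17], [0.19, 2.56], [-1.23, 4.37], [0.02, 3.11], [-2.88, 2.88]. Speed limits (rad/s): [2.39, 2.39, 3.01, 3.14, 3.14, 3.14].

## Interface

Orientations are given as a 3x3 rotation matrix whose columns are the frame's x, y, z axes.
In Python, from bench import env gives the robot as it stands.
- The arm moves only by the tool jog_arm, never from a script. Its argument "deltas" is a list of rows, each an object of numbers: "ax", "ay", "az": the turn, a rotation vector about the tool's x, y, z in rad; "x", "y", "z": the shift along the tool's x, y, z in m; "hand": the opening, from 0 (shut) to 1 (fully open). In form: [{"ax": .., "ay": .., "az": .., "x": .., "y": .., "z": .., "hand": ..}, ...]. A call has 1 to 5 rows; each row is the pose to reach, as a shift and turn from the pose commanded when the call began, along the tool's axes at that moment; what a row does not reach only later rows make up. A row lasts 1/8 s, in which the tool goes at most 62.5 mm and 10.7 degrees, less where a joint would pass 70% of its speed; a pose out of reach is approached as far as the arm can. A call with a gripper value outside its range is refused whole. The fingers move at their own pace and stop on an object; "grip_force" is the grip in N (left out, the last holds). Time passes only in rows, so rows that repeat a pose let the fingers close. It gives the time, the measured TCP pose, the force and the opening at its end, in the units of the state.
- env.observe(): the state, without advancing time (a new reading comes with each control period).
- env.grab_frame(name): name is "scene" or "top"; returns a dict with "color" (384x512x3 uint8, red, green, blue), "K" (3x3 intrinsics, pixels), "dist" ([k1, k2, p1, p2, k3] as OpenCV has them; the pictures are not rectified), "pose" (4x4, takes a point from camera to world coordinates). Camera axes: x right, y down, z forward; pixel columns grow to the right and rows downward; lengths in m; the calibration is good to about 2 mm. A picture is of the moment at which its call begins. There is no depth.
- env.finish_job(): hands the job in, once; it reports no verdict.
The state is a dict: "time_s": time; "qpos": joint angles; "qvel": joint speeds; "tau": joint torques, N m; "tcp_pos": TCP position; "orientation": TCP orientation; "ft_force": force on the tool from outside, world axes, zero at the start; "torque": the same for the moment, N m; "gripper_width": finger opening in m.
Only numpy, scipy, OpenCV 4.12 (cv2) and the standard library are available. Lean on these libraries where they do the work, as an engineer would, in place of code of your own. Each camera call takes 0.05 s, during which the arm holds its last target. There are 200 camera calls.

## Working session

There is one attempt and no reset: what is moved stays moved. The work goes in short steps, Python scripts to look and compute and a tool call to move; the robot and the scene stay as the last step left them, time stands still between calls to the robot, and variables do not carry over. Pictures are saved under pics/ and viewed, about 8 in all and at most 12, crops included, and the job is handed in when it is done.

Besides the shell and the picture viewer there is one more tool, called after ">>>" by a JSON object that holds its "op" and its "data", one argument or row to a line. jog_arm: Moves the arm, as the interface text tells. Its arguments: {"type":"object","properties":{"deltas":{"type":"array"},"grip_force":{"type":"number"}},"required":["deltas"]}

```bash
mkdir -p pics
python3 - <<'E'
from bench import env
import cv2,numpy as np
for n in("scene","top"):
    f=env.grab_frame(n); cv2.imwrite(f"pics/{n}0.png",cv2.resize(f["color"][:,:,::-1],(800,600),interpolation=cv2.INTER_CUBIC))
    cv2.imwrite(f"pics/{n}0raw.png",f["color"][:,:,::-1])
    print(n,f["K"],f["dist"],f["pose"])
s=env.observe();print(s)
E
```

```text
scene [[382.473647     0.         255.01817229]
 [  0.         382.473647   191.4778267 ]
 [  0.           0.           1.        ]] [-0.0258479  0.         0.         0.         0.       ] [[ 0.62706307  0.4269317  -0.65155294  1.15238126]
 [ 0.77868996 -0.32118782  0.53896228 -0.42394785]
 [ 0.02082921 -0.84532107 -0.53385245  0.56564733]
 [ 0.          0.          0.          1.        ]]
top [[370.91353707   0.         248.8970501 ]
 [  0.         370.91353707 195.47065306]
 [  0.           0.           1.        ]] [-0.09520589  0.          0.          0.          0.        ] [[-0.02002312 -0.98310701  0.18193316  0.40149848]
 [-0.99898645  0.01233557 -0.04328865  0.0677733 ]
 [ 0.04031313 -0.18261554 -0.98235758  0.90322915]
 [ 0.          0.          0.          1.        ]]
{'time_s': 0.1, 'qpos': array([-1.47141878e+00,  3.13423520e-01,  1.49832667e+00,  1.43961734e-05,
        1.33100201e+00, -2.23394045e-01]), 'qvel': array([ 1.14293804e-03, -6.84335751e-04, -1.51623488e-03, -6.91531126e-04,
       -3.80348839e-05,  3.20466359e-04]), 'tau': array([ 2.28981655e-03, -4.12898648e+01, -2.60144681e+01, -2.55855384e-04,
        2.95962163e-03, -4.52496408e-05]), 'tcp_pos': array([ 0.16650099, -0.4976706 ,  0.23079019]), 'orientation': array([[ 9.48361023e-01,  3.17192938e-01, -1.01128114e-04],
       [ 3.17192839e-01, -9.48360358e-01,  1.15521345e-03],
       [ 2.70519653e-04, -1.12763652e-03, -9.99999328e-01]]), 'ft_force': array([ 0.68135904, -0.22405277,  0.60876864]), 'torque': array([ 0.02818312,  0.01578749, -0.02345591]), 'gripper_width': 0.0856187387309042}
```

View pics/top0.png

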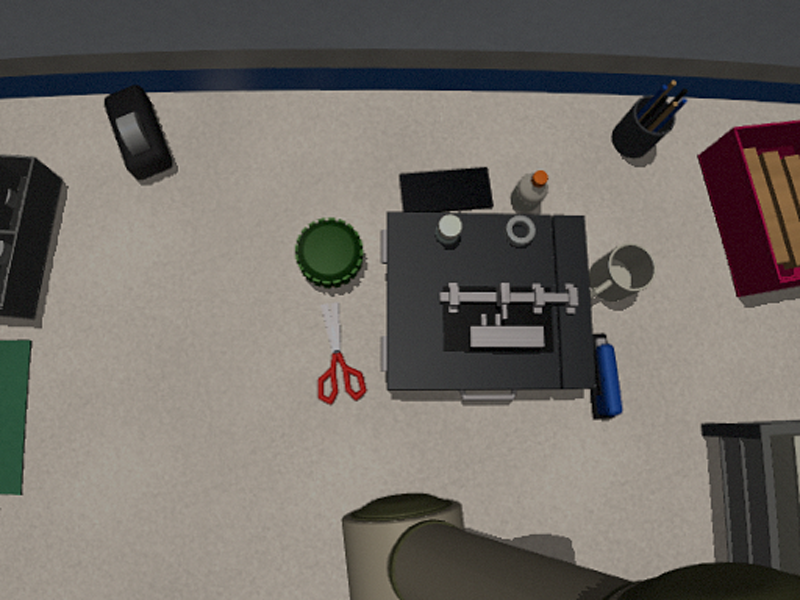

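View pics/scene0.png

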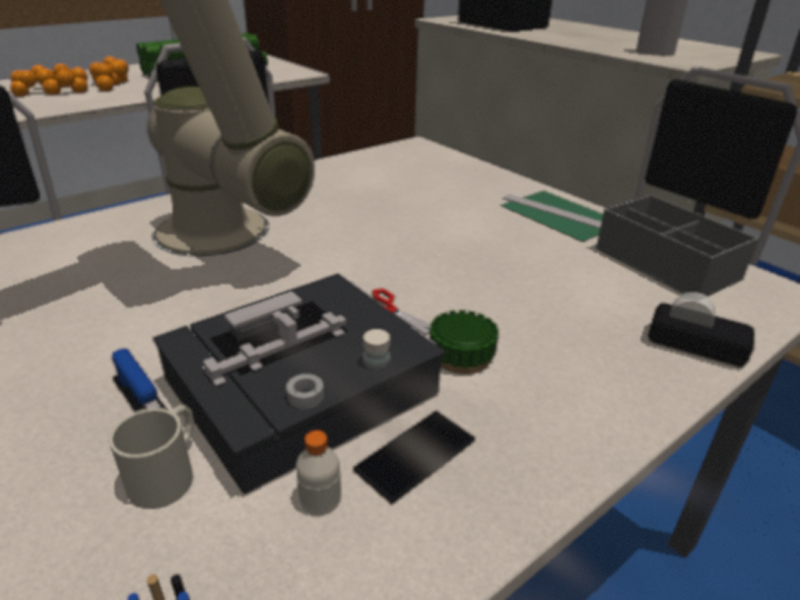

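The top view shows the chest nearly square to the world axes. The keeper is at right (570,297), the thumb plate at about (505,294) and the press plate at about (507,337). The scene view shows the same from behind, with the tape and jar on the far half of the lid.

```bash
cat > h.py <<'E'
import cv2,numpy as np
from bench import env
def ray(f,uv):
    p=cv2.undistortPoints(np.array(uv,float).reshape(-1,1,2),f["K"],f["dist"]).reshape(-1,2)
    d=np.c_[p,np.ones(len(p))]@f["pose"][:3,:3].T
    return f["pose"][:3,3],d
def plane(f,uv,z):
    o,d=ray(f,uv); return o+d*((z-o[2])/d[:,2])[:,None]
def proj(f,P):
    T=np.linalg.inv(f["pose"]); r=cv2.Rodrigues(T[:3,:3])[0]
    return cv2.projectPoints(np.array(P,float).reshape(-1,1,3),r,T[:3,3],f["K"],f["dist"])[0].reshape(-1,2)
E
python3 - <<'E'
from h import *
f=env.grab_frame("top");c=f["color"]; g=c.max(2)
x0,y0=275,175; roi=g[175:232,275:375]
m=(roi>95).astype(np.uint8)
n,l,st,ce=cv2.connectedComponentsWithStats(m)
for i in range(1,n):
    if st[i,4]>20:
        r=cv2.minAreaRect(np.argwhere(l==i)[:,::-1].astype(np.float32)+[x0,y0])if 0 else cv2.minAreaRect((np.argwhere(l==i)[:,::-1]+[x0,y0]).astype(np.float32))
        b=cv2.boxPoints(r); print(st[i]+[x0,y0,0,0,0],np.round(b,1).tolist(),plane(f,b,.114).round(4).tolist())
# lid by dark mask
d=((g<75)).astype(np.uint8); d[:130]=0;d[260:]=0;d[:,:246]=0;d[:,378:]=0
k=max(cv2.findContours(d,cv2.RETR_EXTERNAL,cv2.CHAIN_APPROX_NONE)[0],key=cv2.contourArea)
r=cv2.minAreaRect(k);b=cv2.boxPoints(r);print("lid",b.round(1).tolist(),plane(f,b,.08).round(4).tolist())
cv2.imwrite("pics/crop1.png",cv2.resize(c[170:240,270:380,::-1],(770,490),interpolation=cv2.INTER_CUBIC))
s=env.grab_frame("scene");cv2.imwrite("pics/crop2.png",cv2.resize(s["color"][170:250,100:240,::-1],(798,456),interpolation=cv2.INTER_CUBIC))
E
```

```text
[281 181  37  14 264] [[281.0, 181.0], [317.0, 181.0], [317.0, 194.0], [281.0, 194.0]] [[0.579, -0.0381, 0.114], [0.5782, -0.118, 0.114], [0.5491, -0.1164, 0.114], [0.55, -0.037, 0.114]]
[321 181  21  13 158] [[321.0, 181.0], [341.0, 181.0], [341.0, 193.0], [321.0, 193.0]] [[0.5782, -0.127, 0.114], [0.5777, -0.1721, 0.114], [0.5507, -0.1703, 0.114], [0.5512, -0.1254, 0.114]]
[341 182  29  13 223] [[341.0, 182.0], [369.0, 182.0], [369.0, 194.0], [341.0, 194.0]] [[0.5755, -0.172, 0.114], [0.5749, -0.2361, 0.114], [0.5476, -0.2339, 0.114], [0.5484, -0.1701, 0.114]]
[301 201  47  21 656] [[301.0, 201.0], [347.0, 201.0], [347.0, 221.0], [301.0, 221.0]] [[0.534, -0.0803, 0.114], [0.5326, -0.1826, 0.114], [0.4885, -0.1797, 0.114], [0.4903, -0.0783, 0.114]]
lid [[246.0, 130.0], [377.0, 130.0], [377.0, 253.0], [246.0, 253.0]] [[0.71, 0.0352, 0.08], [0.7104, -0.2804, 0.08], [0.4182, -0.2553, 0.08], [0.4253, 0.0405, 0.08]]
```

View pics/crop1.png

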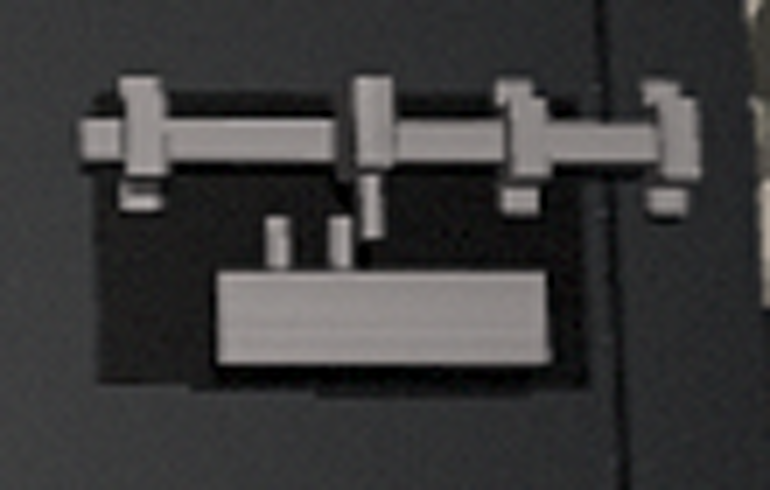

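View pics/crop2.png

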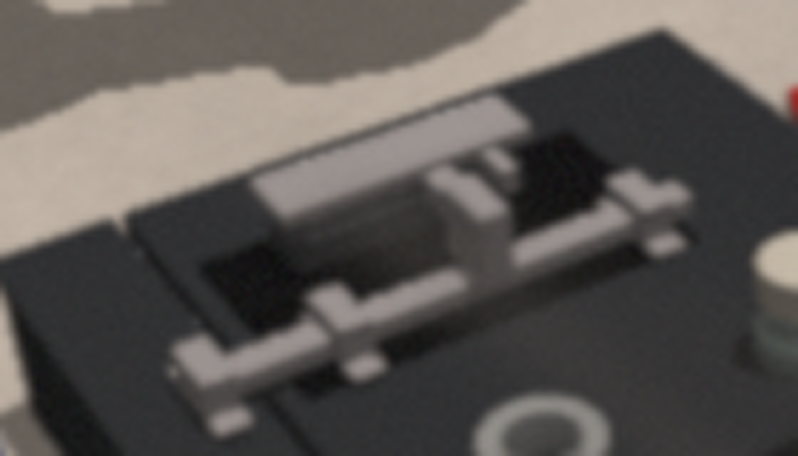

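Crop 1: press plate (217,271)–(549,364), thumb plate right edge at x≈393 (top y≈77), lug at (371,175–238), straps at x≈145 and 525, keeper at x≈675. Crop 2 shows the bolt shot, with the lug in front of the first tooth.

Run:
```python
from h import *
f=env.grab_frame("top");s=env.grab_frame("scene")
C=lambda p:(np.array(p)+.5)/7-.5+[270,170]
S=lambda p:(np.array(p)+.5)/5.7-.5+[100,170]
def show(n,x):print(n,np.round(x,4).tolist())
pc=plane(f,C([(217,271),(548,271),(549,362),(218,362)]),.114); show("plate top",pc)
show("plate c",pc.mean(0))
show("plate scene",plane(s,S([(252,183),(495,96),(530,125),(287,221)]),.114)); 
show("plate scene c",plane(s,S([(252,183),(495,96),(530,125),(287,221)]),.114).mean(0))
show("thumb top: TL TR",plane(f,C([(355,77),(393,77)]),.126))
show("thumb scene far-y.. corners",plane(s,S([(427,178),(462,168),(510,208),(477,222)]),.126))
show("lug end",plane(f,C([(371,239)]),.116))
show("straps L,R,keeper top-right edges",plane(f,C([(142,125),(530,140),(682,138)]),.1))
show("lid corners far/near",plane(f,np.array([(387,213),(584,216),(592,388),(387,390)])*.64,.08))
# others: tape and jar top
show("jar",plane(f,np.array([(449,224)])*.64,.122));show("tape",plane(f,np.array([(520,230)])*.64,.099))
show("glue,mug,stapler",np.r_[plane(f,np.array([(541,178)])*.64,.1),plane(f,np.array([(630,267)])*.64,.085),plane(f,np.array([(607,378)])*.64,.055)])
```

```text
plate top [[0.518, -0.0786, 0.114], [0.5164, -0.1834, 0.114], [0.4878, -0.1818, 0.114], [0.4897, -0.0776, 0.114]]
plate c [0.503, -0.1304, 0.114]
plate scene [[0.4917, -0.1803, 0.114], [0.492, -0.0778, 0.114], [0.5187, -0.0779, 0.114], [0.522, -0.181, 0.114]]
plate scene c [0.5061, -0.1293, 0.114]
thumb top: TL TR [[0.5764, -0.1225, 0.126], [0.5763, -0.1345, 0.126]]
thumb scene far-y.. corners [[0.5441, -0.1353, 0.126], [0.5459, -0.122, 0.126], [0.5787, -0.1212, 0.126], [0.5792, -0.1349, 0.126]]
lug end [[0.527, -0.1271, 0.116]]
straps L,R,keeper top-right edges [[0.5673, -0.0592, 0.1], [0.561, -0.1849, 0.1], [0.5611, -0.2354, 0.1]]
lid corners far/near [[0.6944, 0.0315, 0.08], [0.6895, -0.2703, 0.08], [0.4286, -0.2605, 0.08], [0.4327, 0.0366, 0.08]]
jar [[0.6626, -0.0544, 0.122]]
tape [[0.6609, -0.163, 0.099]]
glue,mug,stapler [[0.7425, -0.2007, 0.1], [0.6074, -0.3333, 0.085], [0.4437, -0.2951, 0.055]]
```

Positions are consistent across the two views:
- Chest yaw is about -0.017 rad.
- The press plate centre is at about (0.504, -0.130).
- The thumb plate's -y face is at about (0.563, -0.135), giving a spacing of about 59 mm against the stated 60 mm.

I'll put the jaw axis along the chest's x, with finger centres about 60 mm apart, and move to above the work.

>>> {"op": "jog_arm", "data": {
  "deltas": [
    {"x": 0.046, "y": -0.022, "z": 0, "az": -0.123, "hand": 0.53},
    {"x": 0.092, "y": -0.044, "z": 0, "az": -0.246, "hand": 0.53},
    {"x": 0.138, "y": -0.066, "z": 0, "az": -0.369, "hand": 0.53},
    {"x": 0.184, "y": -0.088, "z": 0, "az": -0.492, "hand": 0.53},
    {"x": 0.23, "y": -0.11, "z": 0, "az": -0.615, "hand": 0.53}
  ],
  "grip_force": 60
}}

```text
validation failed for argument at $.de...
```

>>> {"op": "jog_arm", "data": {
  "deltas": [
    {"ax": 0.0, "ay": 0.0, "az": -0.123, "x": 0.046, "y": -0.022, "z": 0.0, "hand": 0.53},
    {"ax": 0.0, "ay": 0.0, "az": -0.246, "x": 0.092, "y": -0.044, "z": 0.0, "hand": 0.53},
    {"ax": 0.0, "ay": 0.0, "az": -0.369, "x": 0.138, "y": -0.066, "z": 0.0, "hand": 0.53},
    {"ax": 0.0, "ay": 0.0, "az": -0.492, "x": 0.184, "y": -0.088, "z": 0.0, "hand": 0.53},
    {"ax": 0.0, "ay": 0.0, "az": -0.615, "x": 0.23, "y": -0.11, "z": 0.0, "hand": 0.53}
  ],
  "grip_force": 60
}}

```text
time_s: 0.92
tcp_pos: [0.3508, -0.3193, 0.2314]
orientation: [[0.588, 0.809, 0.0], [0.809, -0.588, -0.0], [-0.0, 0.0, -1.0]]
ft_force: [0.0, -0.5, -0.8]
gripper_width: 0.0452
```

>>> {"op": "jog_arm", "data": {
  "deltas": [
    {"ax": 0.0, "ay": 0.0, "az": -0.122, "x": 0.049, "y": 0.009, "z": 0.01, "hand": 0.53},
    {"ax": 0.0, "ay": 0.0, "az": -0.244, "x": 0.099, "y": 0.018, "z": 0.02, "hand": 0.53},
    {"ax": 0.0, "ay": 0.0, "az": -0.366, "x": 0.148, "y": 0.027, "z": 0.03, "hand": 0.53},
    {"ax": 0.0, "ay": 0.0, "az": -0.489, "x": 0.198, "y": 0.036, "z": 0.04, "hand": 0.53},
    {"ax": 0.0, "ay": 0.0, "az": -0.611, "x": 0.247, "y": 0.0455, "z": 0.05, "hand": 0.53}
  ]
}}

```text
time_s: 1.55
tcp_pos: [0.5337, -0.147, 0.181]
orientation: [[0.018, 1.0, 0.0], [1.0, -0.018, -0.0], [-0.0, 0.0, -1.0]]
ft_force: [0.0, -1.3, 0.4]
gripper_width: 0.045
```

Run:
```python
from h import *
s=env.grab_frame("scene");cv2.imwrite("pics/s2.png",cv2.resize(s["color"][90:250,80:260,::-1],(675,600),interpolation=cv2.INTER_CUBIC))
o=env.observe();print(o["tcp_pos"],o["orientation"].round(4),o["ft_force"],o["gripper_width"])
t=o["tcp_pos"];print(proj(s,[t,t+[.03,0,0],t-[.03,0,0]]))
```

```text
[ 0.5359943  -0.14311725  0.17944785] [[ 9.800e-03  1.000e+00 -2.000e-04]
 [ 9.999e-01 -9.800e-03  2.400e-03]
 [ 2.400e-03 -2.000e-04 -1.000e+00]] [-0.22539176  4.74268288 -2.22578545] 0.04500911118748118
[[166.53231491 177.94822414]
 [173.88844267 184.20298021]
 [159.55177769 172.01092021]]
```

View pics/s2.png

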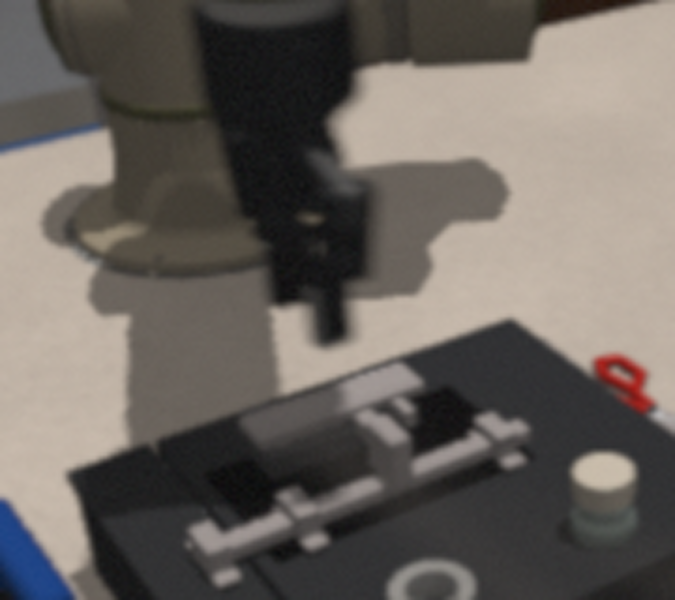

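The picture shows the fingers just above the mechanism, with the front fingertip at about (332,345), still swinging slightly. I'll back off a few mm in y and come down towards contact.

>>> {"op": "jog_arm", "data": {
  "deltas": [
    {"ax": 0.0, "ay": 0.0, "az": 0.0, "x": -0.006, "y": 0.0, "z": 0.0, "hand": 0.53},
    {"ax": 0.0, "ay": 0.0, "az": 0.0, "x": -0.006, "y": 0.0, "z": 0.02, "hand": 0.53},
    {"ax": 0.0, "ay": 0.0, "az": 0.0, "x": -0.006, "y": 0.0, "z": 0.04, "hand": 0.53},
    {"ax": 0.0, "ay": 0.0, "az": 0.0, "x": -0.006, "y": 0.0, "z": 0.055, "hand": 0.53},
    {"ax": 0.0, "ay": 0.0, "az": 0.0, "x": -0.006, "y": 0.0, "z": 0.06, "hand": 0.53}
  ]
}}

```text
time_s: 2.22
tcp_pos: [0.532, -0.155, 0.1208]
orientation: [[0.023, 1.0, -0.001], [1.0, -0.023, 0.0], [0.0, -0.001, -1.0]]
ft_force: [0.1, 0.3, -0.1]
gripper_width: 0.045
```

>>> {"op": "jog_arm", "data": {
  "deltas": [
    {"ax": 0.0, "ay": 0.0, "az": 0.0, "x": 0.0, "y": 0.0, "z": 0.0, "hand": 0.53},
    {"ax": 0.0, "ay": 0.0, "az": 0.0, "x": 0.0, "y": 0.0, "z": 0.0, "hand": 0.53}
  ]
}}

```text
time_s: 2.48
tcp_pos: [0.5327, -0.1546, 0.122]
orientation: [[0.022, 1.0, 0.001], [1.0, -0.022, -0.001], [-0.001, 0.001, -1.0]]
ft_force: [0.2, -0.5, -0.2]
gripper_width: 0.0453
```

Run:
```python
from h import *
s=env.grab_frame("scene");f=env.grab_frame("top")
a=cv2.resize(s["color"][150:250,100:240,::-1],(798,570),interpolation=cv2.INTER_CUBIC);cv2.imwrite("pics/s3.png",a)
o=env.observe();print(o["tcp_pos"],o["orientation"].round(4),o["ft_force"],o["gripper_width"])
```

```text
[ 0.53264293 -0.15449532  0.12184526] [[ 2.190e-02  9.998e-01  8.000e-04]
 [ 9.998e-01 -2.190e-02 -5.000e-04]
 [-5.000e-04  9.000e-04 -1.000e+00]] [-0.30387379 -0.7347142  -0.59894111] 0.045169506851738865
```

View pics/s3.png

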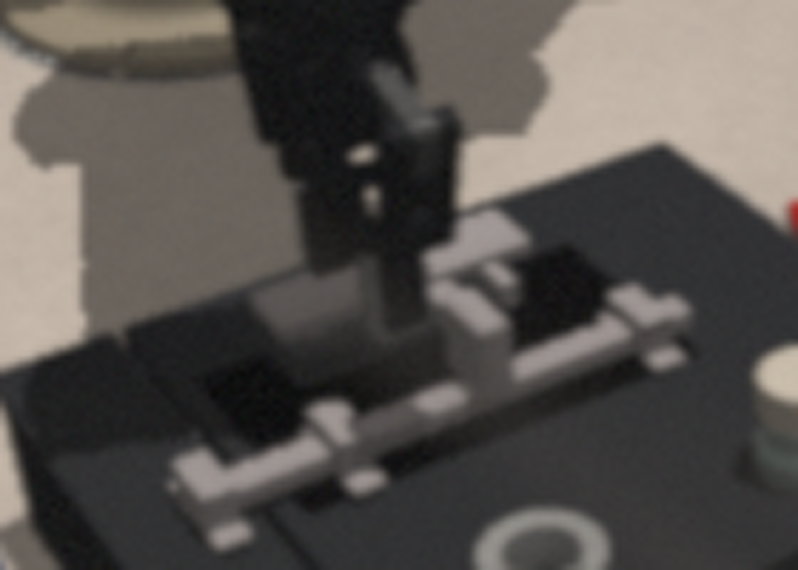

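The picture shows the front finger on the -y side of the thumb plate, tip at about (400,335), clear of the strap, with the other finger over the press plate. Next I go down until contact.

>>> {"op": "jog_arm", "data": {
  "deltas": [
    {"ax": 0.0, "ay": 0.0, "az": 0.0, "x": 0.0, "y": 0.0, "z": 0.002, "hand": 0.53},
    {"ax": 0.0, "ay": 0.0, "az": 0.0, "x": 0.0, "y": 0.0, "z": 0.005, "hand": 0.53},
    {"ax": 0.0, "ay": 0.0, "az": 0.0, "x": 0.0, "y": 0.0, "z": 0.008, "hand": 0.53},
    {"ax": 0.0, "ay": 0.0, "az": 0.0, "x": 0.0, "y": 0.0, "z": 0.008, "hand": 0.53}
  ]
}}

```text
time_s: 3.08
tcp_pos: [0.5323, -0.1543, 0.113]
orientation: [[0.022, 1.0, -0.001], [1.0, -0.022, 0.0], [0.0, -0.001, -1.0]]
ft_force: [-0.7, -0.1, -0.3]
gripper_width: 0.0452
```

>>> {"op": "jog_arm", "data": {
  "deltas": [
    {"ax": 0.0, "ay": 0.0, "az": 0.0, "x": 0.0, "y": 0.0, "z": 0.002, "hand": 0.53},
    {"ax": 0.0, "ay": 0.0, "az": 0.0, "x": 0.0, "y": 0.0, "z": 0.003, "hand": 0.53},
    {"ax": 0.0, "ay": 0.0, "az": 0.0, "x": 0.0, "y": 0.0, "z": 0.003, "hand": 0.53}
  ]
}}

```text
time_s: 3.45
tcp_pos: [0.5325, -0.1544, 0.1105]
orientation: [[0.022, 1.0, 0.0], [1.0, -0.022, -0.0], [-0.0, 0.0, -1.0]]
ft_force: [-1.3, 0.7, 3.0]
gripper_width: 0.0456
```

>>> {"op": "jog_arm", "data": {
  "deltas": [
    {"ax": 0.0, "ay": 0.0, "az": 0.0, "x": 0.0, "y": 0.0, "z": 0.002, "hand": 0.53},
    {"ax": 0.0, "ay": 0.0, "az": 0.0, "x": 0.0, "y": 0.0, "z": 0.005, "hand": 0.53},
    {"ax": 0.0, "ay": 0.0, "az": 0.0, "x": 0.0, "y": 0.0, "z": 0.006, "hand": 0.53},
    {"ax": 0.0, "ay": 0.0, "az": 0.0, "x": 0.0, "y": 0.0, "z": 0.006, "hand": 0.53}
  ]
}}

```text
time_s: 3.95
tcp_pos: [0.5325, -0.1545, 0.1044]
orientation: [[0.022, 1.0, 0.0], [1.0, -0.022, -0.0], [-0.0, 0.0, -1.0]]
ft_force: [-1.1, -0.2, 6.0]
gripper_width: 0.0451
```

>>> {"op": "jog_arm", "data": {
  "deltas": [
    {"ax": 0.0, "ay": 0.0, "az": 0.0, "x": 0.0, "y": 0.0, "z": 0.001, "hand": 0.53},
    {"ax": 0.0, "ay": 0.0, "az": 0.0, "x": 0.0, "y": 0.0, "z": 0.002, "hand": 0.53},
    {"ax": 0.0, "ay": 0.0, "az": 0.0, "x": 0.0, "y": 0.0, "z": 0.002, "hand": 0.53}
  ]
}}

```text
time_s: 4.32
tcp_pos: [0.5326, -0.1546, 0.1035]
orientation: [[0.022, 1.0, 0.001], [1.0, -0.022, -0.001], [-0.001, 0.001, -1.0]]
ft_force: [-4.1, 0.7, 16.4]
gripper_width: 0.0452
```

The force jump to 16 N shows the catch at its stop. Now I slide along +y.

>>> {"op": "jog_arm", "data": {
  "deltas": [
    {"ax": 0.0, "ay": 0.0, "az": 0.0, "x": 0.003, "y": 0.0, "z": 0.0, "hand": 0.53},
    {"ax": 0.0, "ay": 0.0, "az": 0.0, "x": 0.006, "y": 0.0, "z": 0.0, "hand": 0.53},
    {"ax": 0.0, "ay": 0.0, "az": 0.0, "x": 0.01, "y": 0.0, "z": 0.0, "hand": 0.53},
    {"ax": 0.0, "ay": 0.0, "az": 0.0, "x": 0.014, "y": 0.0, "z": 0.0, "hand": 0.53},
    {"ax": 0.0, "ay": 0.0, "az": 0.0, "x": 0.018, "y": 0.0, "z": 0.0, "hand": 0.53}
  ]
}}

```text
time_s: 4.95
tcp_pos: [0.5339, -0.1387, 0.1038]
orientation: [[0.022, 1.0, 0.004], [1.0, -0.022, -0.005], [-0.005, 0.004, -1.0]]
ft_force: [-1.0, -10.0, 10.2]
gripper_width: 0.0455
```

>>> {"op": "jog_arm", "data": {
  "deltas": [
    {"ax": 0.0, "ay": 0.0, "az": 0.0, "x": 0.004, "y": 0.0, "z": 0.0005, "hand": 0.53},
    {"ax": 0.0, "ay": 0.0, "az": 0.0, "x": 0.008, "y": 0.0, "z": 0.0005, "hand": 0.53},
    {"ax": 0.0, "ay": 0.0, "az": 0.0, "x": 0.012, "y": 0.0, "z": 0.0005, "hand": 0.53},
    {"ax": 0.0, "ay": 0.0, "az": 0.0, "x": 0.016, "y": 0.0, "z": 0.0005, "hand": 0.53},
    {"ax": 0.0, "ay": 0.0, "az": 0.0, "x": 0.02, "y": 0.0, "z": 0.0005, "hand": 0.53}
  ]
}}

```text
time_s: 5.58
tcp_pos: [0.5345, -0.1192, 0.1037]
orientation: [[0.022, 1.0, 0.004], [1.0, -0.022, -0.006], [-0.006, 0.004, -1.0]]
ft_force: [-2.3, -11.8, 14.3]
gripper_width: 0.0452
```

Run:
```python
from h import *
s=env.grab_frame("scene");f=env.grab_frame("top")
a=cv2.resize(s["color"][150:250,100:240,::-1],(798,570),interpolation=cv2.INTER_CUBIC);cv2.imwrite("pics/s4.png",a)
o=env.observe();print(o["tcp_pos"],o["ft_force"],o["gripper_width"])
```

```text
[ 0.53456618 -0.11888271  0.10371947] [ -1.38664106 -11.13683409  13.99474864] 0.04537973369725788
```

View pics/s4.png

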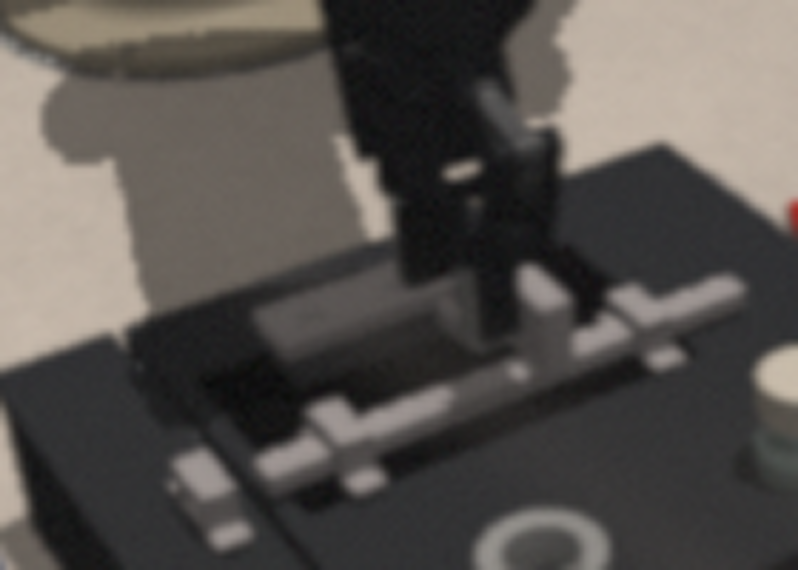

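The bolt is moving with the fingers. The bar end has left the keeper (end at 260,470), and the thumb plate is at (545,300), pushed by the finger. I'll carry on to the end stop.

>>> {"op": "jog_arm", "data": {
  "deltas": [
    {"ax": 0.0, "ay": 0.0, "az": 0.0, "x": 0.003, "y": 0.0, "z": 0.0, "hand": 0.53},
    {"ax": 0.0, "ay": 0.0, "az": 0.0, "x": 0.006, "y": 0.0, "z": 0.0, "hand": 0.53},
    {"ax": 0.0, "ay": 0.0, "az": 0.0, "x": 0.009, "y": 0.0, "z": 0.0, "hand": 0.53},
    {"ax": 0.0, "ay": 0.0, "az": 0.0, "x": 0.011, "y": 0.0, "z": 0.0, "hand": 0.53},
    {"ax": 0.0, "ay": 0.0, "az": 0.0, "x": 0.011, "y": 0.0, "z": 0.0, "hand": 0.53}
  ]
}}

```text
time_s: 6.3
tcp_pos: [0.5348, -0.1079, 0.1037]
orientation: [[0.021, 1.0, 0.004], [1.0, -0.021, -0.006], [-0.005, 0.004, -1.0]]
ft_force: [-0.8, -11.1, 13.8]
gripper_width: 0.0454
```

>>> {"op": "jog_arm", "data": {
  "deltas": [
    {"ax": 0.0, "ay": 0.0, "az": 0.0, "x": 0.001, "y": 0.0, "z": 0.0, "hand": 0.53},
    {"ax": 0.0, "ay": 0.0, "az": 0.0, "x": 0.002, "y": 0.0, "z": 0.0, "hand": 0.53},
    {"ax": 0.0, "ay": 0.0, "az": 0.0, "x": 0.002, "y": 0.0, "z": 0.0, "hand": 0.53}
  ]
}}

```text
time_s: 6.68
tcp_pos: [0.5349, -0.1061, 0.1037]
orientation: [[0.021, 1.0, 0.004], [1.0, -0.021, -0.006], [-0.006, 0.004, -1.0]]
ft_force: [-1.6, -10.1, 13.4]
gripper_width: 0.0455
```

>>> {"op": "jog_arm", "data": {
  "deltas": [
    {"ax": 0.0, "ay": 0.0, "az": 0.0, "x": 0.001, "y": 0.0, "z": 0.0, "hand": 0.53},
    {"ax": 0.0, "ay": 0.0, "az": 0.0, "x": 0.002, "y": 0.0, "z": 0.0, "hand": 0.53},
    {"ax": 0.0, "ay": 0.0, "az": 0.0, "x": 0.002, "y": 0.0, "z": 0.0, "hand": 0.53}
  ]
}}

```text
time_s: 7.05
tcp_pos: [0.5349, -0.1057, 0.1037]
orientation: [[0.022, 1.0, 0.004], [1.0, -0.022, -0.008], [-0.008, 0.005, -1.0]]
ft_force: [-3.6, -20.0, 12.2]
gripper_width: 0.0453
```

>>> {"op": "jog_arm", "data": {
  "deltas": [
    {"ax": 0.0, "ay": 0.0, "az": 0.0, "x": 0.001, "y": 0.0, "z": 0.0, "hand": 0.53},
    {"ax": 0.0, "ay": 0.0, "az": 0.0, "x": 0.0015, "y": 0.0, "z": 0.0, "hand": 0.53},
    {"ax": 0.0, "ay": 0.0, "az": 0.0, "x": 0.0015, "y": 0.0, "z": 0.0, "hand": 0.53}
  ]
}}

```text
time_s: 7.42
tcp_pos: [0.5349, -0.1056, 0.1038]
orientation: [[0.023, 1.0, 0.005], [1.0, -0.023, -0.011], [-0.011, 0.005, -1.0]]
ft_force: [-3.3, -27.8, 11.3]
gripper_width: 0.0456
```

The force steps (-20 N, then -28 N, with no travel) show the end stop. I'll back off along -y so the thumb plate is free, then lift.

>>> {"op": "jog_arm", "data": {
  "deltas": [
    {"ax": 0.0, "ay": 0.0, "az": 0.0, "x": -0.003, "y": 0.0, "z": 0.0, "hand": 0.53},
    {"ax": 0.0, "ay": 0.0, "az": 0.0, "x": -0.007, "y": 0.0, "z": 0.0, "hand": 0.53},
    {"ax": 0.0, "ay": 0.0, "az": 0.0, "x": -0.009, "y": 0.0, "z": -0.004, "hand": 0.53},
    {"ax": 0.0, "ay": 0.0, "az": 0.0, "x": -0.009, "y": 0.0, "z": -0.014, "hand": 0.53},
    {"ax": 0.0, "ay": 0.0, "az": 0.0, "x": -0.009, "y": 0.0, "z": -0.034, "hand": 0.53}
  ]
}}

```text
time_s: 8.05
tcp_pos: [0.5328, -0.1087, 0.1354]
orientation: [[0.022, 1.0, -0.002], [1.0, -0.022, 0.001], [0.001, -0.002, -1.0]]
ft_force: [0.4, -1.6, 0.4]
gripper_width: 0.0455
```

>>> {"op": "jog_arm", "data": {
  "deltas": [
    {"ax": 0.0, "ay": 0.0, "az": 0.0, "x": 0.0, "y": 0.0, "z": -0.03, "hand": 0.53},
    {"ax": 0.0, "ay": 0.0, "az": 0.0, "x": 0.0, "y": -0.03, "z": -0.06, "hand": 0.53},
    {"ax": 0.0, "ay": 0.0, "az": 0.0, "x": 0.0, "y": -0.07, "z": -0.08, "hand": 0.53},
    {"ax": 0.0, "ay": 0.0, "az": 0.0, "x": 0.0, "y": -0.11, "z": -0.1, "hand": 0.53},
    {"ax": 0.0, "ay": 0.0, "az": 0.0, "x": 0.0, "y": -0.15, "z": -0.1, "hand": 0.53}
  ]
}}

```text
time_s: 8.68
tcp_pos: [0.3825, -0.1057, 0.2368]
orientation: [[0.022, 1.0, 0.002], [1.0, -0.022, -0.001], [-0.001, 0.002, -1.0]]
ft_force: [-0.4, -0.8, 0.0]
gripper_width: 0.0452
```

>>> {"op": "jog_arm", "data": {
  "deltas": [
    {"ax": 0.0, "ay": 0.0, "az": 0.0, "x": 0.0, "y": 0.0, "z": 0.0, "hand": 0.53},
    {"ax": 0.0, "ay": 0.0, "az": 0.0, "x": 0.0, "y": 0.0, "z": 0.0, "hand": 0.53},
    {"ax": 0.0, "ay": 0.0, "az": 0.0, "x": 0.0, "y": 0.0, "z": 0.0, "hand": 0.53}
  ]
}}

```text
time_s: 9.05
tcp_pos: [0.384, -0.1057, 0.2356]
orientation: [[0.022, 1.0, -0.0], [1.0, -0.022, 0.0], [0.0, -0.0, -1.0]]
ft_force: [-0.1, 0.6, 0.2]
gripper_width: 0.0453
```

Run:
```python
from h import *
s=env.grab_frame("scene");f=env.grab_frame("top")
cv2.imwrite("pics/s5.png",cv2.resize(s["color"][150:330,60:330,::-1],(798,532),interpolation=cv2.INTER_CUBIC))
cv2.imwrite("pics/t5.png",cv2.resize(f["color"][170:240,270:380,::-1],(770,490),interpolation=cv2.INTER_CUBIC))
for n,im in(("scene",s),("top",f)):
    a=cv2.imread(f"pics/{n}0raw.png")[:,:,::-1].astype(int); d=(abs(im["color"]-a).max(2)>40).astype(np.uint8)
    k=cv2.connectedComponentsWithStats(d)[2][1:]; print(n,k[k[:,4]>15].tolist())
o=env.observe();print(o["tcp_pos"],o["ft_force"],o["time_s"])
```

```text
scene [[147, 0, 10, 21, 114], [203, 0, 15, 65, 385], [96, 11, 13, 11, 107], [117, 28, 54, 96, 2014], [187, 41, 22, 11, 155], [155, 63, 67, 31, 1056], [94, 67, 3, 7, 18], [99, 76, 6, 10, 38], [89, 78, 14, 31, 143], [201, 97, 24, 13, 217], [154, 107, 62, 46, 1935], [91, 143, 9, 12, 73], [149, 148, 13, 9, 76], [0, 154, 131, 54, 2844], [114, 154, 7, 6, 28], [147, 155, 45, 30, 868], [93, 182, 58, 34, 950], [191, 194, 15, 13, 127], [219, 196, 17, 9, 81], [175, 200, 15, 12, 78], [197, 207, 9, 6, 36], [181, 213, 9, 7, 36], [140, 228, 13, 10, 83]]
top [[300, 181, 9, 23, 88], [317, 181, 10, 23, 100], [264, 187, 18, 6, 106], [352, 187, 12, 7, 57], [218, 216, 270, 168, 17172], [332, 233, 7, 10, 17], [343, 283, 10, 8, 28], [439, 327, 9, 12, 30], [287, 336, 6, 7, 19], [437, 336, 10, 7, 27], [141, 361, 82, 23, 985], [328, 361, 54, 23, 653], [480, 361, 3, 10, 22], [494, 364, 18, 20, 135]]
[ 0.38387021 -0.10558807  0.2354984 ] [-0.16950092 -0.0980631   0.72191889] 9.15
```

View pics/s5.png

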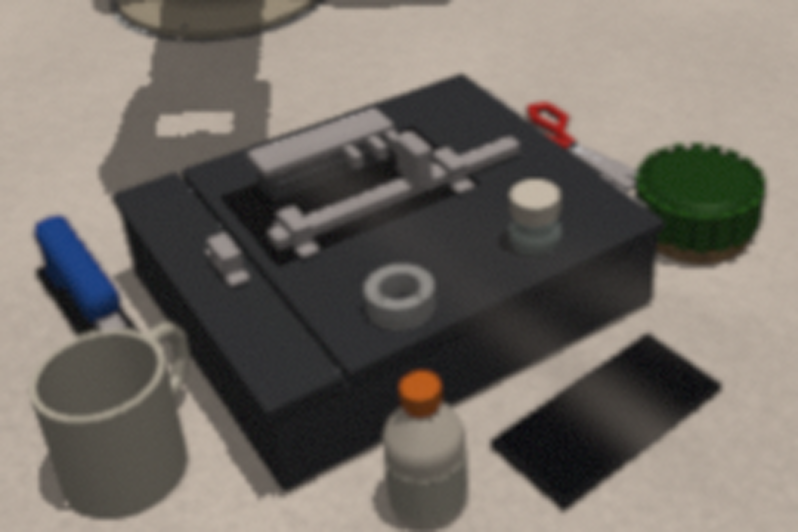

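View pics/t5.png

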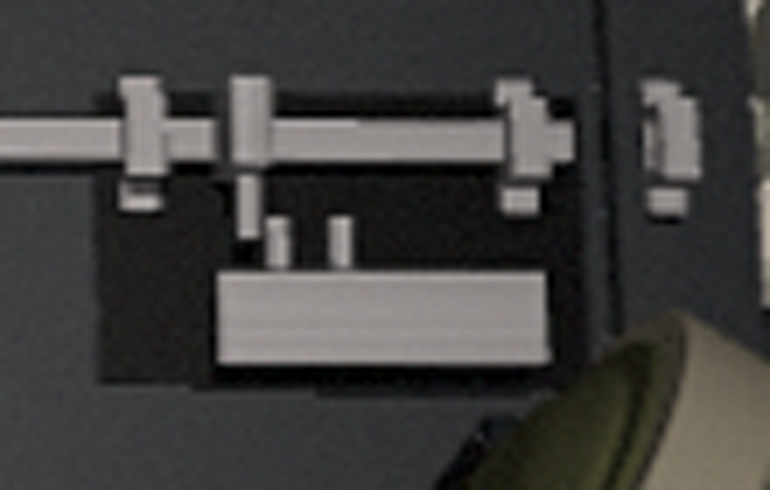

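Both pictures show the bar out of the keeper. The thumb plate has moved 123 px (about 39–40 mm), and the lug at (248,210) is beyond the second tooth at (278,240). The press plate is back at its original pixels, so the catch is up, and the bystanders haven't moved.

```bash
python3 -c "
from bench import env
print(env.finish_job())"
```

```text
the job is handed in; nothing more can be done
None
```

The bolt is fully drawn and locked, and I handed the job in at about 9.2 s of the 32 s allowed. One fingertip held the catch plate down at its stop (11–16 N). The other finger pushed the thumb plate along +y until it hit the end stop, where the force rose to 28 N with no further travel. I then backed off and lifted the hand away.

**Last checks, from the final pictures:**
- **Bolt:** the bar is out of the keeper. The thumb plate moved about 39–40 mm, and the lug sits beyond the second tooth.
- **Catch:** the press plate is back at its original position in the top view, so it has sprung up.
- **Surroundings:** image differences showed only the bolt, the robot and its shadow, so the bystanders had not moved.
- **Robot:** it is clear of everything, with wrist force under 1 N.

No check failed or disagreed. One move call was refused at validation before anything moved, and I resent it with the same values.

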